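# Stack the instrument cases and park the tray

## Task

Put away the friction tester's three aluminium cases: with the tray drawn out towards you, set the largest flat on its deck, the middle one on that and the smallest on top, each lengthwise over the one below with its whole underside supported, nothing overhanging. Then slide the loaded tray fully home to its stop without upsetting the stack. Set the cases down rather than dropping them, and leave the flask, the can and the brush alone.

Things in the scene. Friction and masses are not known exactly. Their poses are not given: they have to be found in the camera images.
- case_large: The largest of three closed rectangular aluminium instrument cases with a black lid seam, dark edge bands and small steel latches on one long side; flat top and bottom, 64 mm wide (its x) by 190 mm long (its y) by 44 mm high (z). Lies flat, right way up. Origin at the centre of its underside. About 0.5 kg, varying by up to 40 percent.
- case_medium: The middle-sized of three closed rectangular aluminium instrument cases with a black lid seam, dark edge bands and small steel latches on one long side; flat top and bottom, 48 mm wide (its x) by 140 mm long (its y) by 38 mm high (z). Lies flat, right way up. Origin at the centre of its underside. About 0.32 kg, varying by up to 40 percent.
- case_small: The smallest of three closed rectangular aluminium instrument cases with a black lid seam, dark edge bands and small steel latches on one long side; flat top and bottom, 32 mm wide (its x) by 90 mm long (its y) by 34 mm high (z). Lies flat, right way up. Origin at the centre of its underside. About 0.18 kg, varying by up to 40 percent.
- large_end_a (a point): Middle of the lower edge of the +y end of case_large, at y = +95 mm in the case's frame.
- large_end_b (a point): Middle of the lower edge of the -y end of case_large, at y = -95 mm in the case's frame.
- medium_end_a (a point): Middle of the lower edge of the +y end of case_medium, at y = +70 mm in the case's frame.
- medium_end_b (a point): Middle of the lower edge of the -y end of case_medium, at y = -70 mm in the case's frame.
- small_end_a (a point): Middle of the lower edge of the +y end of case_small, at y = +45 mm in the case's frame.
- small_end_b (a point): Middle of the lower edge of the -y end of case_small, at y = -45 mm in the case's frame.
- tray_deck (a point): Centre of the flat top of the sliding tray's deck, 24 mm above the bench. The deck is a grey plate with a black rubber face, 92 mm along the point's x by 220 mm along its y, no rim. x is the direction in which the tray slides home (away from the robot), z up.
- slide_base: The slide that carries the tray, fixed to the bench: a dark steel base plate with two rails and, at its far end, a grey upright end stop 200 mm wide and 70 mm high. Origin on the bench under the deck's centre at joint 0; x is the sliding direction; the stop's near face lies at x = 170 mm.
- tray_tab (a point): Middle of the top edge of the tray's upright steel tab, 120 mm from the deck's centre on its -x side (towards the robot): a plate 8 mm thick (x), 60 mm wide (y), rising 50 mm above the deck to 74 mm above the bench, joined to the deck by a 50 mm wide tongue whose top is 23 mm above the bench. Same axes as tray_deck. Pinch it or push it.
- tray (a joint): Travel of the tray along its +x, in m: 0 drawn out towards the robot, 0.09 fully home at the hard stop. It has about 2.5 N of sliding friction, no spring and no latch, and stays where it is left.
- flask: Bystander: conical glass flask, 104 mm across, 144 mm high, origin at the centre of its underside.
- can: Bystander: plain steel can, 66 mm across, 110 mm high, origin at the centre of its underside.
- brush: Bystander: a hand brush 200 mm long, lying on the bench beyond the cases; origin under its middle.
Mind the look-alikes: they are no part of the job. Leave any pink or yellow look-alike of the case_large alone.

How it is judged:
By the outcome, as a careful person would: the job done as asked, in the order asked, and still so for the second after the job is handed in, with the robot touching nothing.
It also fails if it takes over 70 s, if anything falls off the work surface, if the arm or the gripper's body presses on something with over 40 N, if the wrist force passes 120 N, or if a joint passes its speed limit or range.

## Robot

A 6-joint arm with a two-finger parallel gripper is mounted at the origin on the work surface. World frame = base frame: x ahead of the robot, y to its left, z up, the work surface at z = 0. Lengths are in m, angles in rad, forces in N, time in s.
With the tool pointing down it reaches from about 0.35 to 0.775 m from the base axis. Payload 5.5 kg.
Tool frame: the origin (TCP) lies between the finger pads; the fingertips stand 17 mm ahead of it and the grasp point (between the pads) lies 2 mm behind it (env.finger_overhang is the distance from the TCP to the fingertips, in m); z points along the fingers, y is the line along which they close (so a half turn about z gives the same grasp; the last joint's range is limited). The gripper opens to 85 mm and grips with 20 to 120 N. Pads are 22 mm wide; open, the fingers measure 114 mm over their backs; the gripper's body (76 mm by 85 mm) begins 54 mm behind the grasp point. The pads swing forward as they close: fully open they stand 13 mm farther back than shut.
Start: joints at [-1.279, 0.313, 0.046, 1.304, 0, 1.431], TCP at [0.241, -0.522, 0.248] pointing down, gripper open.
Joint ranges: [-2.76, 2.76], [-0.86, 1.69], [-1.03, 1.26], [-2.2, 2.34], [-1.47, 1.5], [-3.14, 3.14]. Speed limits (rad/s): [2.57, 2.57, 3.14, 3.14, 3.14, 3.14].

## Interface

Orientations are given as a unit quaternion [w, x, y, z].
In Python, from workcell import env gives the robot as it stands. The module is installed in compiled form; this text tells all that it offers.
- The arm moves only by the shell command python3 -m pendant 'ROWS' [FORCE]. ROWS is JSON, a list of rows, each a list of 5 numbers: the gripper's target within -1 to 1 (fully open at 1, half-way at 0, shut at -1), then the shift along the tool's x, y, z in m, then the turn about the tool's z in rad. A call has 1 to 8 rows; each row shifts and turns the commanded pose from where the row before left it, along the tool's axes as they then stand; what a row does not reach is not made up. A row lasts 1/8 s, in which the tool goes at most 62.5 mm and 10.7 degrees, less where a joint would pass 70% of its speed; a pose out of reach is approached as far as the arm can. A call with a gripper value outside its range is refused whole. The fingers move at their own pace and stop on an object; FORCE is the grip in N (left out, the last holds). Time passes only in rows, so rows that do not move let the fingers close. It gives the time, the measured TCP pose, the force, the opening and the grip force at its end, in the units of the state.
- env.get_state(): the state, without advancing time (a new reading comes with each control period).
- env.read_camera(name): name is "scene" or "top" or "wrist"; returns the picture (400x640x3 uint8, red, green, blue); there is no depth.
- env.calibration(name): a dict with "K" (3x3 intrinsics, pixels), "T" (4x4, takes a point from camera to world coordinates); the wrist camera has in their place "tool_from_camera" (4x4, takes a point from camera to tool coordinates, whose origin is the TCP and whose axes are the flange's). Camera axes: x right, y down, z forward; pixel columns grow to the right and rows downward; lengths in m; the calibration is good to about 2 mm. The wrist camera is an equidistant fisheye: a pixel r from the principal point sees the ray r / f radians off the axis. A picture is of the moment at which its call begins: read the wrist's pose just before it. calibration takes no time and is no camera call.
- env.hand_in(): hands the job in; it is judged then, once.
Trained networks look in the newest picture that a camera, given by its name, has taken for a name from the list of things; names that differ only in an ending like _2 or _b are one class to them, and where a whole thing is asked for, a point or a joint stands for the part that bears it (a point fixed in the world has none). Each returns a list of dicts, best first, with "score" (0 to 1); they miss things now and then, are a little off and sometimes report something else, mostly with a low value. They report only what shows in the picture. A call takes as long as a camera call. They do not tell look-alikes from the thing itself.
- env.recognise(camera, label): "centre" ([column, row] in pixels, amid what is visible of it).
The state is a dict: "clock": time; "joint_pos": joint angles; "qvel": joint speeds; "tau": joint torques, N m; "tcp_pos": TCP position; "orientation": TCP orientation; "wrist_force": force on the tool from outside, world axes, zero at the start; "ft_torque": the same for the moment, N m; "finger_gap": finger opening in m; "grip_force": force on a finger pad.
Only numpy, scipy, OpenCV 4.12 (cv2) and the standard library are available. Lean on these libraries where they do the work, as an engineer would, in place of code of your own. Each camera call takes 0.05 s, during which the arm holds its last target. There are 200 camera calls.

## Working session

There is one attempt and no reset: what is moved stays moved. The work goes in short steps, Python scripts to look and compute and a shell command to move; the robot and the scene stay as the last step left them, time stands still between calls to the robot, and variables do not carry over. Pictures are saved under pics/ and viewed, at most 10 in all, crops included, and the job is handed in when it is done.

```bash
mkdir -p pics
cat > h.py <<'E'
import numpy as np, cv2
from workcell import env
def snap(c,fn=None):
    im=env.read_camera(c)
    if fn: cv2.imwrite('pics/'+fn,im[:,:,::-1])
    return im
def px2w(c,uv,z):
    k=env.calibration(c);K=np.array(k['K']);T=np.array(k['T'])
    d=T[:3,:3]@np.linalg.solve(K,[uv[0],uv[1],1]);o=T[:3,3]
    return o+d*(z-o[2])/d[2]
def w2px(c,p):
    k=env.calibration(c);K=np.array(k['K']);T=np.linalg.inv(np.array(k['T']))
    q=K@(T[:3,:3]@np.array(p)+T[:3,3]);return q[:2]/q[2]
E
python3 - <<'E'
from h import *
a=snap('top','top0.png');b=snap('scene','scene0.png')
for c in('top',):
    for l,z in(('case_large',.044),('case_medium',.038),('case_small',.034),('tray_deck',.024),('tray_tab',.074),('flask',.07),('can',.11),('brush',.02)):
        for r in env.recognise(c,l)[:3]: print(c,l,np.round(r['centre']),round(r['score'],2),px2w(c,r['centre'],z).round(3))
s=env.get_state();print(s['tcp_pos'],s['orientation'],s['clock'])
for c in('top','scene'):print(np.array(env.calibration(c)['T']).round(3))
E
```

```text
top case_large [277. 218.] 0.95 [0.433 0.095 0.044]
top case_large [216. 258.] 0.89 [0.288 0.297 0.044]
top case_large [394. 287.] 0.84 [ 0.207 -0.32   0.044]
top case_medium [210. 200.] 0.6 [0.49  0.335 0.038]
top case_small [278. 164.] 0.76 [0.631 0.101 0.034]
top tray_deck [380. 194.] 0.66 [ 0.534 -0.271  0.024]
top tray_deck [277. 161.] 0.51 [0.643 0.104 0.024]
top tray_tab [377. 193.] 0.91 [ 0.528 -0.255  0.074]
top flask [199. 156.] 0.92 [0.64  0.376 0.07 ]
top flask [279. 167.] 0.43 [0.609 0.094 0.07 ]
top can [442. 221.] 0.69 [ 0.432 -0.469  0.11 ]
top can [202. 159.] 0.52 [0.619 0.354 0.11 ]
top brush [273. 129.] 0.78 [0.768 0.126 0.02 ]
[ 0.24062022 -0.52224237  0.24828674] [-5.41096326e-06  9.76786544e-01  2.14214958e-01 -5.35584981e-06] 0.5
[[ 0.03  -0.986  0.166  0.244]
 [-0.999 -0.032 -0.009 -0.025]
 [ 0.014 -0.166 -0.986  1.502]
 [ 0.     0.     0.     1.   ]]
[[ 0.273  0.823 -0.498  1.216]
 [ 0.962 -0.239  0.132 -0.222]
 [-0.01  -0.515 -0.857  1.299]
 [ 0.     0.     0.     1.   ]]
```

View pics/top0.png

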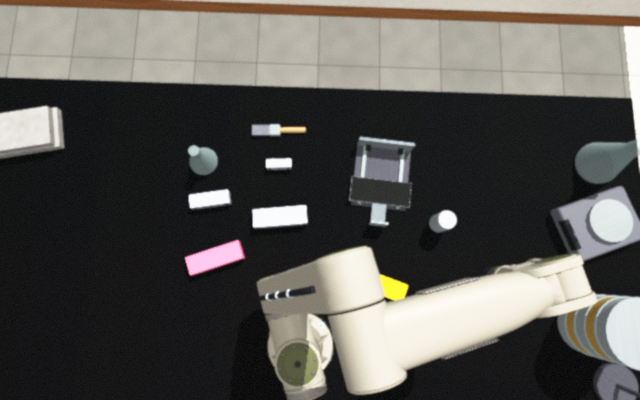

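View pics/scene0.png

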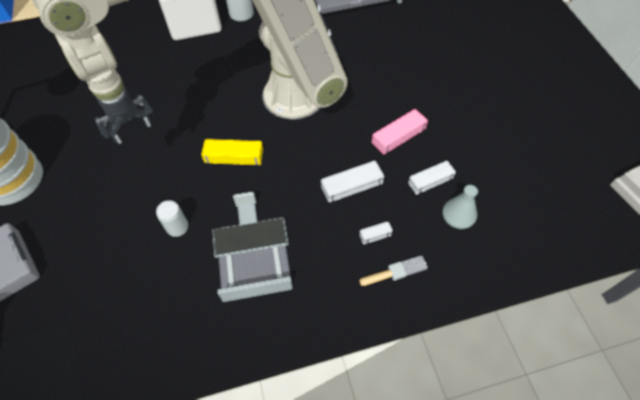

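The top view shows the silver large case at (280,217), medium at (210,200) and small at (278,164). The tray deck is at (380,193) with its tab at (378,222) and the end stop at (387,142). Three things have the large case's size: silver (280,217), pink (215,258) and yellow (394,287). The silver one is meant, because it is aluminium and the other two are the named look-alikes. I'll fit the poses and check an enlarged crop.

```bash
cat >> h.py <<'E'
from scipy.optimize import minimize
DIM={'large':(.064,.19,.044),'medium':(.048,.14,.038),'small':(.032,.09,.034)}
def sil(c,p,dim,shape,z0=0,S=4):
    x,y,a=p;w,l,h=dim;R=np.array([[np.cos(a),-np.sin(a)],[np.sin(a),np.cos(a)]])
    pts=[w2px(c,[*(R@[i*w/2,j*l/2]+[x,y]),z0+k*h]) for i in(-1,1) for j in(-1,1) for k in(0,1)]
    m=np.zeros((shape[0]*S,shape[1]*S),np.float32)
    cv2.fillConvexPoly(m,cv2.convexHull(((np.array(pts)+.5)*S*16).astype(np.int32)),1,shift=4)
    return cv2.resize(m,(shape[1],shape[0]),interpolation=cv2.INTER_AREA)
def fit(ims,p0,dim,z0=0,r=.14):
    T={}
    for c,im in ims.items():
        g=im.astype(np.float32).max(2);g=np.clip((g-45)/70,0,1)
        u=w2px(c,[p0[0],p0[1],z0+.02]);R=int(r/.0031)
        w=np.zeros(g.shape,np.float32);cv2.circle(w,tuple(int(v) for v in u),R,1,-1);T[c]=(g,w)
    f=lambda q:sum((w*abs(g-sil(c,(q[0]/100,q[1]/100,q[2]/10),dim,g.shape,z0))).sum() for c,(g,w) in T.items())
    best=min((minimize(f,[p0[0]*100,p0[1]*100,a*10],method='Nelder-Mead',options=dict(initial_simplex=np.array([p0[0]*100,p0[1]*100,a*10])+np.array([[0,0,0],[1.2,0,0],[0,1.2,0],[0,0,1.5]]))) for a in(p0[2],p0[2]+.2,p0[2]-.2)),key=lambda r:r.fun)
    return best.x/[100,100,10],best.fun
E
python3 - <<'E'
from h import *
ims={c:cv2.imread(f'pics/{c}0.png')[:,:,::-1] for c in('top','scene')}
for n,p,r in(('large',(.433,.09,0),.125),('medium',(.49,.335,0),.09),('small',(.631,.1,0),.07)):
    print(n,*[(x.round(3),round(float(v))) for x,v in [fit(ims,p,DIM[n],0,r),fit({'top':ims['top']},p,DIM[n],0,r),fit({'scene':ims['scene']},p,DIM[n],0,r)]])
t=ims['top'];a=cv2.resize(t[120:280,180:380],None,fx=3.9,fy=3.5,interpolation=cv2.INTER_CUBIC)[:,:,::-1]
cv2.imwrite('pics/cropA.png',cv2.resize(t[110:275,180:440],(780,495),interpolation=cv2.INTER_CUBIC)[:,:,::-1])
for l,z in(('slide_base',.07),('tray_tab',.074),('tray_deck',.024)):
  pass
E
```

```text
Traceback (most recent call last):
  File "h.py", line 29, in fit
    best=min((minimize(f,[p0[0]*100,p0[1]*100,a*10],method='Nelder-Mead',options=dict(initial_simplex=np.array([p0[0]*100,p0[1]*100,a*10])+np.array([[0,0,0],[1.2,0,0],[0,1.2,0],[0,0,1.5]]))) for a in(p0[2],p0[2]+.2,p0[2]-.2)),key=lambda r:r.fun)
  File "h.py", line 29, in <genexpr>
    best=min((minimize(f,[p0[0]*100,p0[1]*100,a*10],method='Nelder-Mead',options=dict(initial_simplex=np.array([p0[0]*100,p0[1]*100,a*10])+np.array([[0,0,0],[1.2,0,0],[0,1.2,0],[0,0,1.5]]))) for a in(p0[2],p0[2]+.2,p0[2]-.2)),key=lambda r:r.fun)
              ~~~~~~~~^^^^^^^^^^^^^^^^^^^^^^^^^^^^^^^^^^^^^^^^^^^^^^^^^^^^^^^^^^^^^^^^^^^^^^^^^^^^^^^^^^^^^^^^^^^^^^^^^^^^^^^^^^^^^^^^^^^^^^^^^^^^^^^^^^^^^^^^^^^^^^^^^^^^^^^^^^^^^^^^^^^^^^^^
  File "h.py", line 28, in <lambda>
    f=lambda q:sum((w*abs(g-sil(c,(q[0]/100,q[1]/100,q[2]/10),dim,g.shape,z0))).sum() for c,(g,w) in T.items())
               ~~~^^^^^^^^^^^^^^^^^^^^^^^^^^^^^^^^^^^^^^^^^^^^^^^^^^^^^^^^^^^^^^^^^^^^^^^^^^^^^^^^^^^^^^^^^^^^^
  File "h.py", line 28, in <genexpr>
    f=lambda q:sum((w*abs(g-sil(c,(q[0]/100,q[1]/100,q[2]/10),dim,g.shape,z0))).sum() for c,(g,w) in T.items())
                            ~~~^^^^^^^^^^^^^^^^^^^^^^^^^^^^^^^^^^^^^^^^^^^^^^
  File "h.py", line 18, in sil
    pts=[w2px(c,[*(R@[i*w/2,j*l/2]+[x,y]),z0+k*h]) for i in(-1,1) for j in(-1,1) for k in(0,1)]
         ~~~~^^^^^^^^^^^^^^^^^^^^^^^^^^^^^^^^^^^^^
  File "h.py", line 12, in w2px
    k=env.calibration(c);K=np.array(k['K']);T=np.linalg.inv(np.array(k['T']))
ValueError: time passes only in moves, steps and waits
```

```bash
sed -i 's/^from workcell import env/from workcell import env\nimport functools\ncal=functools.cache(lambda c:env.calibration(c))/; s/k=env.calibration(c)/k=cal(c)/' h.py
python3 - <<'E'
from h import *
ims={c:cv2.imread(f'pics/{c}0.png')[:,:,::-1] for c in('top','scene')}
for n,p,r in(('large',(.433,.09,0),.125),('medium',(.49,.335,0),.09),('small',(.631,.1,0),.07)):
    print(n,*[(x.round(3),round(float(v))) for x,v in [fit(ims,p,DIM[n],0,r),fit({'top':ims['top']},p,DIM[n],0,r),fit({'scene':ims['scene']},p,DIM[n],0,r)]])
t=ims['top']
cv2.imwrite('pics/cropA.png',cv2.resize(t[110:275,180:440],(780,495),interpolation=cv2.INTER_CUBIC)[:,:,::-1])
E
```

```text
large (array([0.443, 0.085, 0.106]), 294) (array([0.443, 0.087, 0.116]), 90) (array([0.441, 0.084, 0.08 ]), 202)
medium (array([0.498, 0.342, 0.17 ]), 206) (array([0.499, 0.342, 0.179]), 64) (array([0.496, 0.34 , 0.123]), 132)
small (array([0.638, 0.098, 0.033]), 134) (array([0.639, 0.101, 0.06 ]), 35) (array([0.636, 0.097, 0.008]), 93)
```

View pics/cropA.png

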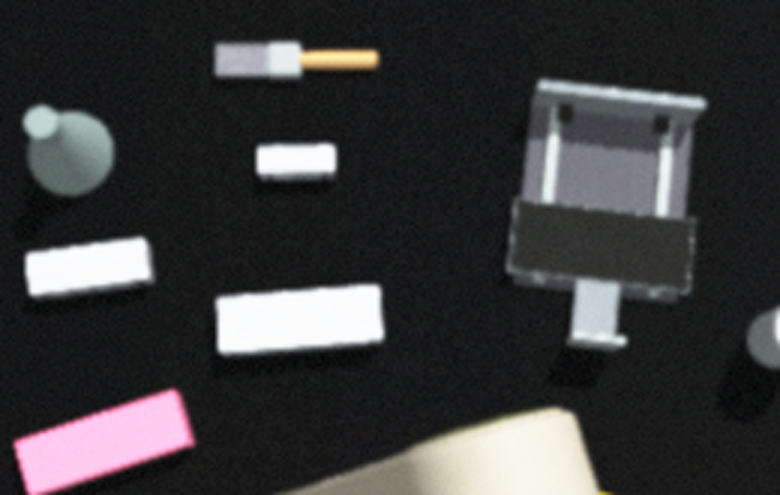

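The crop confirms the silver case at crop (300,320) as large, with no colour, against the pink one at lower left. The deck's corners are at about (516,201), (697,217), (692,292) and (510,268). The stop's top edge runs from (538,82) to (706,100), and the tab's top is at about (598,342).

Run:
```python
from h import *
f=lambda u,v,z:px2w('top',(u/3+180-.3,v/3+110-.3),z)[:2]
D=[f(*c,.024) for c in((516,201),(697,217),(692,292),(510,268))];D=np.array(D)
print('deck',D.round(3),D.mean(0).round(3)); 
for a,b in((0,1),(3,2)):
  d=D[b]-D[a];print(np.hypot(*d),np.arctan2(d[0],-d[1]))
for a,b in((3,0),(2,1)):
  d=D[b]-D[a];print(np.hypot(*d),np.arctan2(d[1],d[0]))
s=np.array([f(538,82,.07),f(706,100,.07)]);d=s[1]-s[0];print('stop',s.round(3),np.hypot(*d),np.arctan2(d[0],-d[1]))
print('tab',f(570,340,.074),f(626,342,.074))
k=env.calibration('wrist');print(np.array(k['K']),np.array(k['tool_from_camera']).round(3))
print(env.get_state()['clock'])
```

```text
deck [[ 0.595 -0.169]
 [ 0.582 -0.389]
 [ 0.49  -0.382]
 [ 0.512 -0.163]] [ 0.544 -0.276]
0.22029745503337317 -0.057389775236397246
0.22018132196558465 -0.10105797886982489
0.0829705487269699 -0.07209469760842524
0.09258635509590311 -0.07408917203669448
stop [[ 0.73  -0.189]
 [ 0.715 -0.39 ]] 0.20164466894189517 -0.07683963435635689
tab [ 0.42077995 -0.22907472] [ 0.42049033 -0.29364003]
[[309.70691629   0.         313.86324369]
 [  0.         309.70691629 197.94922452]
 [  0.           0.           1.        ]] [[ 0.    -0.954 -0.298  0.076]
 [ 1.     0.001 -0.001 -0.   ]
 [ 0.001 -0.298  0.954 -0.126]
 [ 0.     0.     0.     1.   ]]
0.5
```

```bash
cat >> h.py <<'E'
def pose():
    s=env.get_state();w,x,y,z=s['orientation'];return np.array(s['tcp_pos']),np.arctan2(2*(x*y+w*z),1-2*(y*y+z*z)),s
def go(x,y,z,yaw,n,g=1):
    p,a,s=pose();yaw=a+(yaw-a+np.pi)%(2*np.pi)-np.pi
    if abs(yaw-a)>np.pi/2+.6: print('big turn')
    t=(yaw-a)/n;d=(np.array([x,y,z])-p)/n
    print('clk',round(s['clock'],2),'at',p.round(4),'yaw',round(a,3),'F',np.round(s['wrist_force'],1),'gap',round(s['finger_gap'],4),'to',round(yaw,3))
    R=[]
    for i in range(n):
        b=a+t*i;R.append([g,round(d[0]*np.cos(b)+d[1]*np.sin(b),4),round(d[0]*np.sin(b)-d[1]*np.cos(b),4),round(-d[2],4),round(-t,3)])
    print(str(R).replace(' ',''))
E
python3 -c "
from h import *
go(.443,.085,.25,1.677,14)"
```

```text
clk 0.5 at [ 0.2406 -0.5222  0.2483] yaw 0.432 F [ 0.4 -0.4 -0.4] gap 0.0852 to 1.677
[[1,np.float64(0.0313),np.float64(-0.0333),np.float64(-0.0001),np.float64(-0.089)],[1,np.float64(0.0341),np.float64(-0.0304),np.float64(-0.0001),np.float64(-0.089)],[1,np.float64(0.0367),np.float64(-0.0273),np.float64(-0.0001),np.float64(-0.089)],[1,np.float64(0.039),np.float64(-0.0239),np.float64(-0.0001),np.float64(-0.089)],[1,np.float64(0.0409),np.float64(-0.0204),np.float64(-0.0001),np.float64(-0.089)],[1,np.float64(0.0426),np.float64(-0.0166),np.float64(-0.0001),np.float64(-0.089)],[1,np.float64(0.0439),np.float64(-0.0128),np.float64(-0.0001),np.float64(-0.089)],[1,np.float64(0.0449),np.float64(-0.0088),np.float64(-0.0001),np.float64(-0.089)],[1,np.float64(0.0455),np.float64(-0.0048),np.float64(-0.0001),np.float64(-0.089)],[1,np.float64(0.0457),np.float64(-0.0008),np.float64(-0.0001),np.float64(-0.089)],[1,np.float64(0.0456),np.float64(0.0033),np.float64(-0.0001),np.float64(-0.089)],[1,np.float64(0.0451),np.float64(0.0073),np.float64(-0.0001),np.float64(-0.089)],[1,np.float64(0.0443),np.float64(0.0113),np.float64(-0.0001),np.float64(-0.089)],[1,np.float64(0.0431),np.float64(0.0152),np.float64(-0.0001),np.float64(-0.089)]]
```

```bash
sed -i 's/R.append(\[g,\(.*\)\])$/R.append([g]+[float(v) for v in (\1)])/' h.py
python3 -m pendant '[[1,0.031,-0.033,0,-0.089],[1,0.034,-0.030,0,-0.089],[1,0.037,-0.027,0,-0.089],[1,0.039,-0.024,0,-0.089],[1,0.041,-0.020,0,-0.089],[1,0.043,-0.017,0,-0.089],[1,0.044,-0.013,0,-0.089],[1,0.045,-0.009,0,-0.089]]' 40
python3 -m pendant '[[1,0.045,-0.005,0,-0.089],[1,0.046,-0.001,0,-0.089],[1,0.046,0.003,0,-0.089],[1,0.045,0.007,0,-0.089],[1,0.044,0.011,0,-0.089],[1,0.043,0.015,0,-0.089],[1,0,0,0,0]]'
python3 - <<'E'
from h import *
go(.443,.085,.15,1.677,3)
snap('wrist','w1.png')
for l in('case_large','case_medium','case_small'):
    for r in env.recognise('wrist',l)[:3]: print(l,np.round(r['centre']),round(r['score'],2))
E
```

```text
clock: 1.5
tcp_pos: [0.357, -0.174, 0.2486]
orientation: [0.0, 0.84, 0.542, 0.0]
wrist_force: [1.1, 0.4, 0.2]
finger_gap: 0.0857
grip_force: 0.0
clock: 2.38
tcp_pos: [0.4423, 0.0874, 0.2483]
orientation: [0.0, 0.666, 0.746, 0.0]
wrist_force: [-0.4, -0.6, 0.2]
finger_gap: 0.0855
grip_force: 0.0
clk 2.38 at [0.4423 0.0874 0.2483] yaw 1.683 F [-0.4 -0.6  0.2] gap 0.0855 to 1.677
[[1,-0.0008,0.0001,0.0328,0.002],[1,-0.0008,0.0001,0.0328,0.002],[1,-0.0008,0.0002,0.0328,0.002]]
case_large [313. 168.] 0.92
case_large [164. 371.] 0.88
case_large [215.  25.] 0.69
case_medium [535. 167.] 0.57
case_medium [390.  13.] 0.55
case_small [464. 176.] 0.83
```

View pics/w1.png

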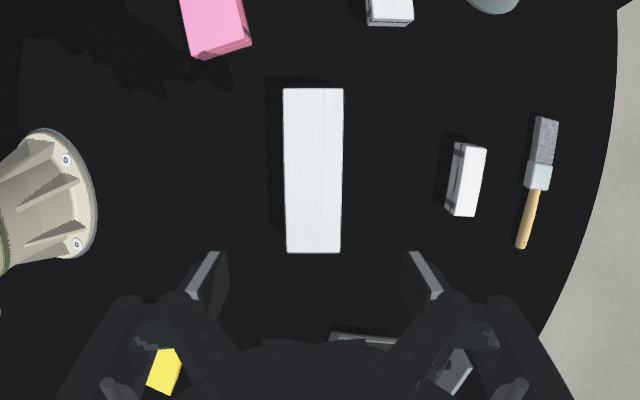

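The wrist view shows the silver case right below: its top face has corners at (283,88), (343,88), (340,252) and (287,252), between the fingers. Yellow is at (164,371) and pink at (215,25).

```bash
cat >> h.py <<'E'
def wr2w(uv,z,p,a):
    k=cal('wrist');K=np.array(k['K']);T=np.array(k['tool_from_camera'])
    d=(np.array(uv)-K[:2,2])/K[0,0];r=np.hypot(*d);d=np.array([*(d/r*np.sin(r)),np.cos(r)])
    B=np.array([[np.cos(a),np.sin(a),0],[np.sin(a),-np.cos(a),0],[0,0,-1]])
    o=B@T[:3,3]+p;d=B@T[:3,:3]@d;return o+d*(z-o[2])/d[2]
def rect(P,z):
    p,a,_=pose();Q=np.array([wr2w(u,z,p,a)[:2] for u in P])
    e=[np.hypot(*(Q[(i+1)%4]-Q[i])).round(3) for i in range(4)]
    d=Q[0]+Q[1]-Q[2]-Q[3];print('c',Q.mean(0).round(4),'sides',e,'long dir',np.arctan2(d[1],d[0]).round(3))
E
python3 -c "
from h import *
rect([(283,88),(343,88),(340,252),(287,252)],.044)"
```

```text
c [0.4409 0.084 ] sides [np.float64(0.063), np.float64(0.189), np.float64(0.064), np.float64(0.189)] long dir 1.68
```

```bash
python3 -m pendant '[[1,-0.003,-0.0015,0.05,0],[1,0,0,0.05,0],[1,0,0,0.05,0],[1,0,0,0.045,0],[1,0,0,0.029,0],[1,0,0,0,0]]' 50
python3 -m pendant '[[-1,0,0,0,0],[-1,0,0,0,0],[-1,0,0,0,0],[-1,0,0,0,0],[-1,0,0,0,0],[-1,0,0,0,0]]' 50
```

```text
clock: 3.32
tcp_pos: [0.4384, 0.0806, 0.0227]
orientation: [-0.002, 0.669, 0.743, -0.002]
wrist_force: [-0.0, 0.0, -0.0]
finger_gap: 0.0854
grip_force: 0.0
clock: 4.08
tcp_pos: [0.4419, 0.0814, 0.0259]
orientation: [0.002, 0.668, 0.744, 0.001]
wrist_force: [-0.8, -2.5, 8.0]
finger_gap: 0.063
grip_force: 57.0
```

```bash
python3 -m pendant '[[-1,0,0,-0.01,0],[-1,0,0,-0.03,0],[-1,0,0,-0.04,0],[-1,0,0,-0.04,0],[-1,0,0,-0.02,0],[-1,0,0,0,0]]'
python3 -c "
from h import *
go(.543,-.2776,.16,1.496,13,-1)"
```

```text
clock: 4.82
tcp_pos: [0.4415, 0.082, 0.166]
orientation: [0.001, 0.668, 0.744, 0.001]
wrist_force: [-0.2, -0.6, -5.9]
finger_gap: 0.0636
grip_force: 57.7
clk 4.83 at [0.4415 0.082  0.166 ] yaw 1.678 F [-0.2 -0.6 -5.9] gap 0.0636 to 1.496
[[-1,-0.0283,0.0048,0.0005,0.014],[-1,-0.0283,0.0052,0.0005,0.014],[-1,-0.0282,0.0056,0.0005,0.014],[-1,-0.0281,0.006,0.0005,0.014],[-1,-0.028,0.0064,0.0005,0.014],[-1,-0.0279,0.0068,0.0005,0.014],[-1,-0.0278,0.0072,0.0005,0.014],[-1,-0.0277,0.0076,0.0005,0.014],[-1,-0.0276,0.0079,0.0005,0.014],[-1,-0.0275,0.0083,0.0005,0.014],[-1,-0.0274,0.0087,0.0005,0.014],[-1,-0.0273,0.0091,0.0005,0.014],[-1,-0.0271,0.0095,0.0005,0.014]]
```

```bash
python3 -m pendant '[[-1,-0.020,0.004,0,0.014],[-1,-0.028,0.005,0,0.014],[-1,-0.030,0.006,0,0.014],[-1,-0.030,0.006,0,0.014],[-1,-0.030,0.006,0,0.014],[-1,-0.030,0.007,0,0.014],[-1,-0.030,0.007,0,0.014],[-1,-0.028,0.008,0,0.014]]'
python3 -m pendant '[[-1,-0.028,0.008,0,0.014],[-1,-0.028,0.008,0,0.014],[-1,-0.028,0.009,0,0.014],[-1,-0.028,0.009,0,0.014],[-1,-0.022,0.010,0,0.014],[-1,0,0,0,0],[-1,0,0,0,0]]'
python3 - <<'E'
from h import *
snap('wrist','w2.png')
go(.543,-.2776,.055,1.496,5,-1)
E
```

```text
clock: 5.82
tcp_pos: [0.5012, -0.1416, 0.1624]
orientation: [-0.002, 0.709, 0.705, -0.0]
wrist_force: [0.2, -0.3, -4.8]
finger_gap: 0.0632
grip_force: 57.6
clock: 6.7
tcp_pos: [0.5408, -0.2756, 0.1626]
orientation: [-0.002, 0.733, 0.68, -0.0]
wrist_force: [-0.3, -0.5, -5.1]
finger_gap: 0.0631
grip_force: 57.6
clk 6.75 at [ 0.5409 -0.2754  0.163 ] yaw 1.496 F [-0.2  0.  -5.7] gap 0.0636 to 1.496
[[-1,-0.0004,0.0004,0.0216,0.0],[-1,-0.0004,0.0004,0.0216,0.0],[-1,-0.0004,0.0004,0.0216,0.0],[-1,-0.0004,0.0004,0.0216,0.0],[-1,-0.0004,0.0004,0.0216,0.0]]
```

View pics/w2.png

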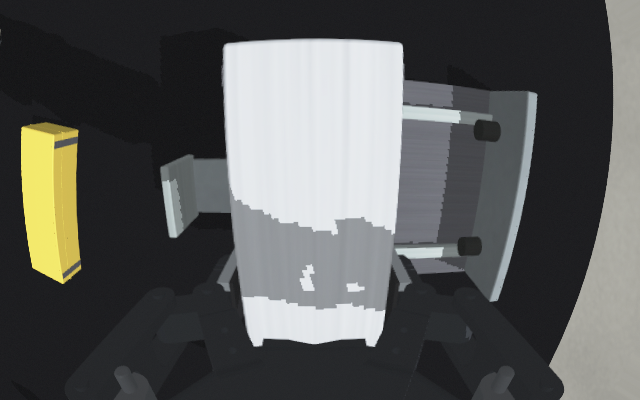

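The held case hides the deck. The tab's top edge shows at (161,168)–(177,237), and the stop's top strip at (530,93)–(491,300). From these I'll cross-check the deck centre.

Run:
```python
from h import *
p,a,_=pose()
f=lambda u,z:wr2w(u,z,p,a)[:2].round(4)
print('tab',f((163,168),.074),f((176,237),.074))
print('stop near',f((528,93),.07),f((490,300),.07),'far',f((537,93),.07),f((496,300),.07))
```

```text
tab [ 0.4275 -0.2335] [ 0.4263 -0.2913]
stop near [ 0.7245 -0.19  ] [ 0.708  -0.3862] far [ 0.7351 -0.1893] [ 0.7157 -0.3879]
```

```bash
python3 -m pendant '[[-1,-0.001,0.004,0.02,0],[-1,0,0,0.03,0],[-1,0,0,0.03,0],[-1,0,0,0.022,0],[-1,0,0,0.006,0],[-1,0,0,0.001,0],[-1,0,0,0,0]]'
python3 -m pendant '[[-1,0,0,0.002,0],[-1,0,0,0.002,0],[-1,0,0,0,0]]'
```

```text
clock: 7.62
tcp_pos: [0.5465, -0.2782, 0.0565]
orientation: [0.001, 0.733, 0.68, 0.0]
wrist_force: [0.8, 0.8, -6.4]
finger_gap: 0.0631
grip_force: 57.5
clock: 8.0
tcp_pos: [0.5457, -0.2779, 0.0513]
orientation: [-0.0, 0.733, 0.68, -0.0]
wrist_force: [-0.7, -1.0, -6.4]
finger_gap: 0.063
grip_force: 57.5
```

```bash
python3 -m pendant '[[-1,0,0,0.001,0],[-1,0,0,0.001,0],[-1,0,0,0,0]]'
```

```text
clock: 8.38
tcp_pos: [0.546, -0.278, 0.05]
orientation: [0.0, 0.733, 0.68, 0.0]
wrist_force: [-3.0, 1.1, 1.9]
finger_gap: 0.0633
grip_force: 58.2
```

```bash
python3 -m pendant '[[0.6,0,0,0,0],[0.8,0,0,0,0],[1,0,0,0,0],[1,0,0,0,0],[1,0,0,-0.03,0],[1,0,0,-0.05,0],[1,0,0,-0.06,0],[1,0,0,-0.06,0]]'
python3 -c "
from h import *
go(.498,.341,.25,1.571+.17,15)"
```

```text
clock: 9.38
tcp_pos: [0.5455, -0.2778, 0.2511]
orientation: [0.0, 0.733, 0.68, -0.0]
wrist_force: [0.8, -0.9, -0.6]
finger_gap: 0.0853
grip_force: 0.0
clk 9.38 at [ 0.5455 -0.2778  0.2511] yaw 1.496 F [ 0.8 -0.9 -0.6] gap 0.0853 to 1.741
[[1,0.0409,-0.0063,0.0001,-0.016],[1,0.041,-0.0056,0.0001,-0.016],[1,0.0411,-0.0049,0.0001,-0.016],[1,0.0412,-0.0042,0.0001,-0.016],[1,0.0412,-0.0036,0.0001,-0.016],[1,0.0413,-0.0029,0.0001,-0.016],[1,0.0413,-0.0022,0.0001,-0.016],[1,0.0413,-0.0015,0.0001,-0.016],[1,0.0414,-0.0009,0.0001,-0.016],[1,0.0414,-0.0002,0.0001,-0.016],[1,0.0414,0.0005,0.0001,-0.016],[1,0.0414,0.0012,0.0001,-0.016],[1,0.0413,0.0018,0.0001,-0.016],[1,0.0413,0.0025,0.0001,-0.016],[1,0.0412,0.0032,0.0001,-0.016]]
```

```bash
python3 - <<'E'
from h import *
snap('wrist','w3.png');p,a,_=pose();np.save('w3.npy',[*p,a])
E
python3 -m pendant '[[1,0.035,-0.006,0,-0.016],[1,0.041,-0.006,0,-0.016],[1,0.043,-0.005,0,-0.016],[1,0.043,-0.004,0,-0.016],[1,0.041,-0.004,0,-0.016],[1,0.041,-0.003,0,-0.016],[1,0.041,-0.002,0,-0.016],[1,0.041,-0.001,0,-0.016]]'
python3 -m pendant '[[1,0.041,-0.001,0,-0.016],[1,0.041,0,0,-0.016],[1,0.042,0,0,-0.016],[1,0.042,0.001,0,-0.016],[1,0.042,0.002,0,-0.016],[1,0.041,0.002,0,-0.016],[1,0.040,0.003,0,-0.016],[1,0,0,0,0]]'
python3 - <<'E'
from h import *
b=snap('wrist','w4.png');a=cv2.imread('pics/w3.png')[:,:,::-1]
ims={c:snap(c,c+'1.png') for c in('top','scene')}
for c in ims: print(c,fit({c:ims[c]},(.545,-.275,-.075),DIM['large'],.024,.07)[0].round(3))
im=np.hstack([a[30:390,150:550],b[30:390,150:550]]);cv2.imwrite('pics/c34.png',im[:,:,::-1])
E
```

```text
clock: 10.42
tcp_pos: [0.5205, 0.0502, 0.2492]
orientation: [0.0, 0.688, 0.726, 0.0]
wrist_force: [0.5, -0.7, -0.8]
finger_gap: 0.0854
grip_force: 0.0
clock: 11.42
tcp_pos: [0.498, 0.3397, 0.2486]
orientation: [-0.0, 0.645, 0.764, -0.0]
wrist_force: [-0.9, -0.3, 0.5]
finger_gap: 0.0852
grip_force: 0.0
top [ 0.555 -0.262 -0.17 ]
scene [ 0.547 -0.26  -0.064]
```

View pics/c34.png

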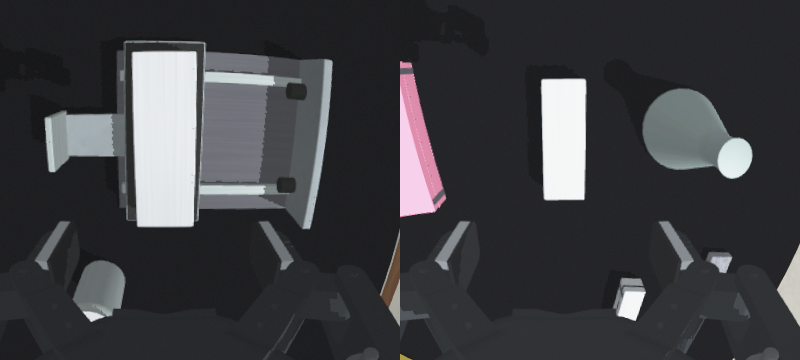

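On the left, the large case lies on the deck within its outline: case corners (132,52), (196,52), (193,226), (137,226) against the deck's (126,41) to (205,42) and bottom about 222. On the right, the medium case's top has corners (542,79), (586,79), (585,200), (544,199), with the flask clear at (690,130).

Run:
```python
from h import *
import h
q=np.load('w3.npy');cur=h.pose
o=np.array([150,30]);h.pose=lambda:(q[:3],q[3],0)
rect([np.array(u)+o for u in((132,52),(196,52),(193,226),(137,226))],.068)
rect([np.array(u)+o for u in((126,41),(205,42),(198.5,221.5),(126,220.5))],.024)
h.pose=cur
rect([np.array(u)+o-[400,0] for u in((542,79),(586,79),(585,200),(544,199))],.038)
go(.498,.341,.024,1.741,5)
```

```text
c [ 0.5491 -0.2765] sides [np.float64(0.065), np.float64(0.194), np.float64(0.065), np.float64(0.194)] long dir 1.502
c [ 0.5483 -0.2765] sides [np.float64(0.091), np.float64(0.226), np.float64(0.096), np.float64(0.226)] long dir 1.479
c [0.4988 0.3386] sides [np.float64(0.047), np.float64(0.14), np.float64(0.049), np.float64(0.139)] long dir 1.741
clk 11.57 at [0.4985 0.3368 0.2489] yaw 1.736 F [-0.  -0.2 -0.7] gap 0.0853 to 1.741
[[1,0.0008,0.0,0.045,-0.001],[1,0.0008,0.0,0.045,-0.001],[1,0.0008,0.0,0.045,-0.001],[1,0.0008,0.0,0.045,-0.001],[1,0.0008,0.0,0.045,-0.001]]
```

The large case is centred on the deck to about 1 mm. Next is the medium one.

```bash
python3 -m pendant '[[1,0.002,0,0.05,-0.004],[1,0,0,0.05,0],[1,0,0,0.05,0],[1,0,0,0.045,0],[1,0,0,0.029,0],[1,0,0,0,0]]' 50
python3 -m pendant '[[-1,0,0,0,0],[-1,0,0,0,0],[-1,0,0,0,0],[-1,0,0,0,0],[-1,0,0,0,0],[-1,0,0,0,0],[-1,0,0,0,0]]' 50
```

```text
clock: 12.32
tcp_pos: [0.4965, 0.3369, 0.023]
orientation: [-0.001, 0.646, 0.764, -0.003]
wrist_force: [-0.5, 0.1, 1.5]
finger_gap: 0.0855
grip_force: 0.0
clock: 13.2
tcp_pos: [0.4996, 0.3397, 0.0274]
orientation: [0.001, 0.645, 0.764, 0.001]
wrist_force: [-0.0, -1.2, 7.6]
finger_gap: 0.047
grip_force: 53.9
```

```bash
python3 -m pendant '[[-1,0,0,-0.01,0],[-1,0,0,-0.03,0],[-1,0,0,-0.045,0],[-1,0,0,-0.045,0],[-1,0,0,-0.03,0],[-1,0,0,-0.01,0],[-1,0,0,0,0]]'
python3 -c "
from h import *
go(.547,-.275,.19,1.496,20,-1)"
```

```text
clock: 14.08
tcp_pos: [0.4981, 0.3393, 0.1952]
orientation: [0.0, 0.645, 0.764, 0.0]
wrist_force: [0.8, -0.5, -4.0]
finger_gap: 0.0472
grip_force: 52.8
clk 14.07 at [0.4981 0.3393 0.1952] yaw 1.74 F [ 0.8 -0.5 -4. ] gap 0.0472 to 1.496
[[-1,-0.0307,-0.0028,0.0003,0.012],[-1,-0.0307,-0.0024,0.0003,0.012],[-1,-0.0307,-0.002,0.0003,0.012],[-1,-0.0308,-0.0016,0.0003,0.012],[-1,-0.0308,-0.0013,0.0003,0.012],[-1,-0.0308,-0.0009,0.0003,0.012],[-1,-0.0308,-0.0005,0.0003,0.012],[-1,-0.0308,-0.0001,0.0003,0.012],[-1,-0.0308,0.0002,0.0003,0.012],[-1,-0.0308,0.0006,0.0003,0.012],[-1,-0.0308,0.001,0.0003,0.012],[-1,-0.0308,0.0014,0.0003,0.012],[-1,-0.0308,0.0017,0.0003,0.012],[-1,-0.0307,0.0021,0.0003,0.012],[-1,-0.0307,0.0025,0.0003,0.012],[-1,-0.0307,0.0029,0.0003,0.012],[-1,-0.0306,0.0032,0.0003,0.012],[-1,-0.0306,0.0036,0.0003,0.012],[-1,-0.0306,0.004,0.0003,0.012],[-1,-0.0305,0.0044,0.0003,0.012]]
```

```bash
python3 -m pendant '[[-1,-0.020,-0.002,0,0.012],[-1,-0.030,-0.002,0,0.012],[-1,-0.033,-0.002,0,0.012],[-1,-0.033,-0.002,0,0.012],[-1,-0.033,-0.001,0,0.012],[-1,-0.033,-0.001,0,0.012],[-1,-0.033,0,0,0.012],[-1,-0.033,0,0,0.012]]'
python3 -m pendant '[[-1,-0.033,0,0,0.012],[-1,-0.033,0,0,0.012],[-1,-0.033,0.001,0,0.012],[-1,-0.033,0.001,0,0.012],[-1,-0.033,0.002,0,0.012],[-1,-0.033,0.002,0,0.012],[-1,-0.033,0.003,0,0.012],[-1,-0.030,0.003,0,0.012]]'
python3 -m pendant '[[-1,-0.030,0.003,0,0.012],[-1,-0.027,0.004,0,0.012],[-1,-0.020,0.004,0,0.012],[-1,0,0,0,0.012],[-1,0,0,0,0],[-1,0,0,0,0]]'
python3 -c "
from h import *
go(.547,-.275,.10,1.496,4,-1)"
```

```text
clock: 15.08
tcp_pos: [0.5178, 0.0898, 0.1935]
orientation: [-0.001, 0.681, 0.732, -0.001]
wrist_force: [1.1, 0.5, -3.1]
finger_gap: 0.047
grip_force: 52.7
clock: 16.08
tcp_pos: [0.5376, -0.1703, 0.1934]
orientation: [-0.002, 0.716, 0.698, -0.001]
wrist_force: [-0.5, 1.2, -3.2]
finger_gap: 0.047
grip_force: 52.7
clock: 16.82
tcp_pos: [0.5475, -0.2453, 0.1952]
orientation: [-0.0, 0.731, 0.682, -0.0]
wrist_force: [0.3, -0.0, -2.4]
finger_gap: 0.0473
grip_force: 52.7
clk 16.82 at [ 0.5475 -0.2453  0.1952] yaw 1.501 F [ 0.3 -0.  -2.4] gap 0.0473 to 1.496
[[-1,-0.0074,0.0004,0.0238,0.001],[-1,-0.0074,0.0004,0.0238,0.001],[-1,-0.0074,0.0004,0.0238,0.001],[-1,-0.0074,0.0004,0.0238,0.001]]
```

```bash
python3 -m pendant '[[-1,-0.015,0,0,0.003],[-1,-0.015,0.002,0.01,0.002],[-1,0,0,0.03,0],[-1,0,0,0.03,0],[-1,0,0,0.021,0],[-1,0,0,0.003,0],[-1,0,0,0.001,0],[-1,0,0,0,0]]'
```

```text
clock: 17.82
tcp_pos: [0.5482, -0.2769, 0.1013]
orientation: [0.001, 0.734, 0.68, 0.0]
wrist_force: [-0.1, -0.3, -2.4]
finger_gap: 0.0473
grip_force: 52.5
```

```bash
python3 -m pendant '[[-1,0,0,0.002,0],[-1,0,0,0.001,0],[-1,0,0,0,0]]';python3 -m pendant '[[-1,0,0,0.001,0],[-1,0,0,0.001,0],[-1,0,0,0,0]]'
```

```text
clock: 18.2
tcp_pos: [0.5476, -0.2762, 0.0974]
orientation: [0.0, 0.733, 0.68, -0.0]
wrist_force: [0.0, -0.2, -2.6]
finger_gap: 0.0474
grip_force: 52.5
clock: 18.58
tcp_pos: [0.5476, -0.2763, 0.0955]
orientation: [0.0, 0.733, 0.68, 0.0]
wrist_force: [0.2, -0.7, -2.4]
finger_gap: 0.0472
grip_force: 52.7
```

```bash
python3 -m pendant '[[-1,0,0,0.001,0],[-1,0,0,0.0005,0],[-1,0,0,0,0]]'
```

```text
clock: 18.95
tcp_pos: [0.5482, -0.2763, 0.0954]
orientation: [0.001, 0.733, 0.68, 0.0]
wrist_force: [-1.1, 0.8, 6.4]
finger_gap: 0.0469
grip_force: 53.8
```

```bash
python3 -m pendant '[[-0.1,0,0,0,0],[0.3,0,0,0,0],[1,0,0,0,0],[1,0,0,0,0],[1,0,0,-0.03,0],[1,0,0,-0.05,0],[1,0,0,-0.06,0],[1,0,0,-0.02,0]]'
python3 -c "
from h import *
snap('wrist','w5.png');p,a,_=pose();np.save('w5.npy',[*p,a])
go(.638,.098,.25,1.571+.04,12)"
```

```text
clock: 19.95
tcp_pos: [0.549, -0.2772, 0.2584]
orientation: [0.003, 0.733, 0.68, 0.001]
wrist_force: [-0.3, -0.1, -0.1]
finger_gap: 0.0851
grip_force: 0.0
clk 20.0 at [ 0.5493 -0.2774  0.2596] yaw 1.495 F [ 0.5 -0.5  1.8] gap 0.0853 to 1.611
[[1,0.0318,0.005,0.0008,-0.01],[1,0.0317,0.0053,0.0008,-0.01],[1,0.0317,0.0056,0.0008,-0.01],[1,0.0316,0.0059,0.0008,-0.01],[1,0.0315,0.0062,0.0008,-0.01],[1,0.0315,0.0065,0.0008,-0.01],[1,0.0314,0.0068,0.0008,-0.01],[1,0.0313,0.0071,0.0008,-0.01],[1,0.0313,0.0074,0.0008,-0.01],[1,0.0312,0.0077,0.0008,-0.01],[1,0.0311,0.008,0.0008,-0.01],[1,0.031,0.0083,0.0008,-0.01]]
```

```bash
python3 -m pendant '[[1,0.028,0.005,0,-0.010],[1,0.034,0.005,0,-0.010],[1,0.034,0.006,0,-0.010],[1,0.034,0.006,0,-0.010],[1,0.034,0.006,0,-0.010],[1,0.034,0.007,0,-0.010],[1,0.034,0.007,0,-0.010],[1,0.034,0.007,0,-0.010]]'
python3 -m pendant '[[1,0.034,0.008,0.002,-0.010],[1,0.032,0.008,0.002,-0.010],[1,0.026,0.008,0.002,-0.010],[1,0.020,0.008,0.002,-0.010],[1,0,0,0,0],[1,0,0,0,0]]'
python3 - <<'E'
from h import *
p,a,_=pose();print(p.round(4),a.round(3));b=snap('wrist','w6.png');a=cv2.imread('pics/w5.png')[:,:,::-1]
im=np.hstack([a[30:390,150:550],b[30:390,150:550]]);cv2.imwrite('pics/c56.png',im[:,:,::-1])
E
```

```text
clock: 21.0
tcp_pos: [0.607, -0.0113, 0.2525]
orientation: [-0.001, 0.706, 0.709, -0.001]
wrist_force: [-0.3, 0.3, 0.8]
finger_gap: 0.0852
grip_force: 0.0
clock: 21.75
tcp_pos: [0.6372, 0.0997, 0.2454]
orientation: [-0.0, 0.692, 0.722, -0.0]
wrist_force: [0.3, -0.3, -0.2]
finger_gap: 0.0857
grip_force: 0.0
[0.6372 0.0997 0.2454] 1.614
```

View pics/c56.png

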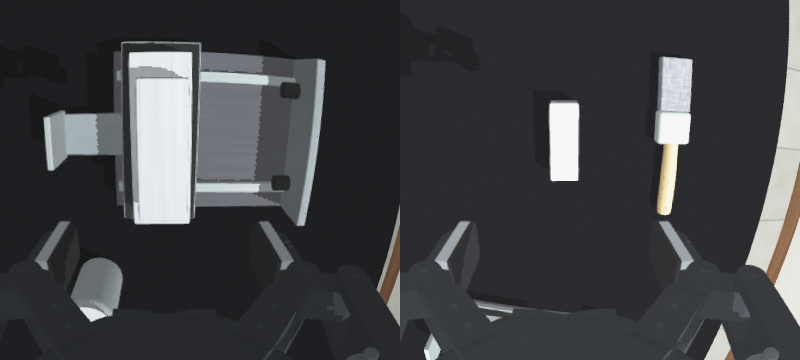

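On the left, the medium case is flat on the large one: its top runs (136,78), (188,78), (188,223), (138,223), inside the large case's sides. On the right, the small case's top runs (550,103), (578,103), (578,181), (551,180), and the brush is clear at (670,130).

Run:
```python
from h import *
import h
q=np.load('w5.npy');cur=h.pose
o=np.array([150,30]);h.pose=lambda:(q[:3],q[3],0)
rect([np.array(u)+o for u in((136,78),(188,78),(188,223),(138,223))],.106)
h.pose=cur
rect([np.array(u)+o-[400,0] for u in((550,103),(578,103),(578,181),(551,180))],.034)
go(.638,.098,.024,1.614,5)
```

```text
c [ 0.5482 -0.2754] sides [np.float64(0.046), np.float64(0.143), np.float64(0.051), np.float64(0.143)] long dir 1.501
c [0.6377 0.0998] sides [np.float64(0.03), np.float64(0.09), np.float64(0.031), np.float64(0.089)] long dir 1.621
clk 21.8 at [0.6372 0.0994 0.2456] yaw 1.614 F [ 0.2 -0.7  0.3] gap 0.0852 to 1.614
[[1,-0.0003,0.0001,0.0443,-0.0],[1,-0.0003,0.0001,0.0443,-0.0],[1,-0.0003,0.0001,0.0443,-0.0],[1,-0.0003,0.0001,0.0443,-0.0],[1,-0.0003,0.0001,0.0443,-0.0]]
```

```bash
python3 -m pendant '[[1,0,0,0.05,-0.007],[1,0,0,0.05,0],[1,0,0,0.05,0],[1,0,0,0.045,0],[1,0,0,0.026,0],[1,0,0,0,0]]' 40
python3 -m pendant '[[-1,0,0,0,0],[-1,0,0,0,0],[-1,0,0,0,0],[-1,0,0,0,0],[-1,0,0,0,0],[-1,0,0,0,0],[-1,0,0,0,0]]' 40
```

```text
clock: 22.55
tcp_pos: [0.6352, 0.099, 0.0225]
orientation: [-0.002, 0.689, 0.724, -0.002]
wrist_force: [-0.4, -0.5, 0.6]
finger_gap: 0.0854
grip_force: 0.0
clock: 23.42
tcp_pos: [0.6383, 0.1002, 0.0264]
orientation: [0.001, 0.689, 0.725, 0.001]
wrist_force: [-0.8, -0.5, 6.4]
finger_gap: 0.0314
grip_force: 41.7
```

```bash
python3 -m pendant '[[-1,0,0,0,0],[-1,0,0,-0.01,0],[-1,0,0,-0.03,0],[-1,0,0,-0.05,0],[-1,0,0,-0.05,0],[-1,0,0,-0.05,0],[-1,0,0,-0.01,0],[-1,0,0,0,0]]'
python3 -c "
from h import *
go(.548,-.276,.22,1.498,14,-1)"
```

```text
clock: 24.42
tcp_pos: [0.6374, 0.1003, 0.225]
orientation: [0.0, 0.689, 0.725, 0.0]
wrist_force: [-0.1, -1.0, -1.7]
finger_gap: 0.0313
grip_force: 40.9
clk 24.43 at [0.6374 0.1003 0.225 ] yaw 1.622 F [-0.1 -1.  -1.7] gap 0.0313 to 1.498
[[-1,-0.0265,-0.0078,0.0004,0.009],[-1,-0.0266,-0.0075,0.0004,0.009],[-1,-0.0266,-0.0073,0.0004,0.009],[-1,-0.0267,-0.007,0.0004,0.009],[-1,-0.0268,-0.0068,0.0004,0.009],[-1,-0.0268,-0.0066,0.0004,0.009],[-1,-0.0269,-0.0063,0.0004,0.009],[-1,-0.0269,-0.0061,0.0004,0.009],[-1,-0.027,-0.0059,0.0004,0.009],[-1,-0.027,-0.0056,0.0004,0.009],[-1,-0.0271,-0.0054,0.0004,0.009],[-1,-0.0271,-0.0051,0.0004,0.009],[-1,-0.0272,-0.0049,0.0004,0.009],[-1,-0.0272,-0.0047,0.0004,0.009]]
```

```bash
python3 -m pendant '[[-1,-0.020,-0.006,0,0.009],[-1,-0.027,-0.008,0,0.009],[-1,-0.029,-0.007,0,0.009],[-1,-0.029,-0.007,0,0.009],[-1,-0.029,-0.007,0,0.009],[-1,-0.029,-0.007,0,0.009],[-1,-0.029,-0.006,0,0.009],[-1,-0.029,-0.006,0,0.009]]'
python3 -m pendant '[[-1,-0.029,-0.006,0,0.009],[-1,-0.029,-0.006,0,0.009],[-1,-0.029,-0.006,0,0.009],[-1,-0.029,-0.005,0,0.009],[-1,-0.024,-0.005,0,0.009],[-1,-0.015,-0.003,0,0.007],[-1,0,0,0,0],[-1,0,0,0,0]]'
python3 -c "
from h import *
go(.548,-.276,.14,1.498,3,-1)"
```

```text
clock: 25.42
tcp_pos: [0.5853, -0.1234, 0.2224]
orientation: [-0.002, 0.715, 0.699, -0.001]
wrist_force: [0.1, -0.5, -2.0]
finger_gap: 0.0311
grip_force: 40.8
clock: 26.42
tcp_pos: [0.5497, -0.2747, 0.2243]
orientation: [-0.001, 0.732, 0.681, 0.0]
wrist_force: [-0.2, 0.7, -1.4]
finger_gap: 0.0313
grip_force: 40.8
clk 26.43 at [ 0.5497 -0.2747  0.2243] yaw 1.498 F [-0.2  0.7 -1.4] gap 0.0313 to 1.498
[[-1,-0.0005,-0.0005,0.0281,0.0],[-1,-0.0005,-0.0005,0.0281,0.0],[-1,-0.0005,-0.0005,0.0281,0.0]]
```

```bash
python3 -m pendant '[[-1,-0.001,-0.0015,0.02,0],[-1,0,0,0.03,0],[-1,0,0,0.024,0],[-1,0,0,0.010,0],[-1,0,0,0.002,0],[-1,0,0,0.001,0],[-1,0,0,0,0]]'
python3 -m pendant '[[-1,0,0,0.001,0],[-1,0,0,0.001,0],[-1,0,0,0,0]]'
```

```text
clock: 27.3
tcp_pos: [0.549, -0.2766, 0.1388]
orientation: [0.001, 0.732, 0.681, 0.0]
wrist_force: [-0.4, -0.6, -2.6]
finger_gap: 0.0316
grip_force: 40.8
clock: 27.68
tcp_pos: [0.5483, -0.2763, 0.1357]
orientation: [-0.0, 0.732, 0.681, -0.0]
wrist_force: [0.1, -0.2, -2.9]
finger_gap: 0.0312
grip_force: 40.8
```

```bash
python3 -m pendant '[[-1,0,0,0.001,0],[-1,0,0,0.001,0],[-1,0,0,0,0]]'; python3 -m pendant '[[-1,0,0,0.0005,0],[-1,0,0,0.0005,0],[-1,0,0,0,0]]'
```

```text
clock: 28.05
tcp_pos: [0.5483, -0.2762, 0.1336]
orientation: [-0.0, 0.732, 0.681, -0.0]
wrist_force: [0.6, 0.0, -2.1]
finger_gap: 0.0318
grip_force: 40.8
clock: 28.42
tcp_pos: [0.5484, -0.2763, 0.1328]
orientation: [-0.0, 0.732, 0.681, -0.0]
wrist_force: [-0.1, -0.3, -2.3]
finger_gap: 0.0313
grip_force: 40.8
```

```bash
python3 -m pendant '[[-1,0,0,0.0005,0],[-1,0,0,0.0005,0],[-1,0,0,0,0]]'
```

```text
clock: 28.8
tcp_pos: [0.5485, -0.2763, 0.1324]
orientation: [0.0, 0.732, 0.681, 0.0]
wrist_force: [-1.4, 1.7, 3.5]
finger_gap: 0.0313
grip_force: 41.3
```

```bash
python3 -m pendant '[[-0.3,0,0,0,0],[0.2,0,0,0,0],[0.6,0,0,0,0],[0.6,0,0,0,0],[1,0,0,-0.03,0],[1,0,0,-0.05,0],[1,0,0,-0.05,0],[1,0,0,0,0]]'
python3 -c "
from h import *
snap('wrist','w7.png');p,a,_=pose();np.save('w7.npy',[*p,a])
im=cv2.imread('pics/w7.png');cv2.imwrite('pics/c7.png',im[30:390,150:550])
go(.428,-.267,.20,1.496,4)"
```

```text
clock: 29.8
tcp_pos: [0.5504, -0.2776, 0.2668]
orientation: [0.004, 0.732, 0.681, 0.001]
wrist_force: [1.0, 0.0, 0.5]
finger_gap: 0.0855
grip_force: 0.0
clk 29.85 at [ 0.5495 -0.277   0.264 ] yaw 1.498 F [-0.6  0.7 -1.2] gap 0.0852 to 1.496
[[1,0.0003,-0.0305,0.016,0.0],[1,0.0003,-0.0305,0.016,0.0],[1,0.0002,-0.0305,0.016,0.0],[1,0.0002,-0.0305,0.016,0.0]]
```

View pics/c7.png

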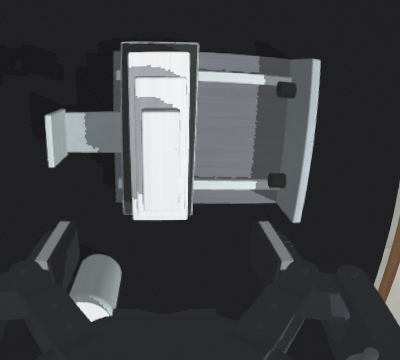

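The whole stack is nested: the small case's top is at crop (142–180, 110–210), inside the medium's, inside the large's. The tab shows at (46–64, 112–166). Next I'll close the fingers, come down on the robot's side of the tab and push slowly.

```bash
python3 -m pendant '[[1,0,-0.03,0,0],[0,0,-0.045,0,0],[-1,0,-0.045,0,0],[-1,0.001,-0.045,0,0],[-1,0,-0.012,0.04,0],[-1,0,0,0.05,0],[-1,0,0,0.05,0],[-1,0,0,0.05,0]]' 60
python3 -c "
from h import *
go(.375,-.263,.055,1.496,3,-1)
p,a,_=pose();q=np.load('w7.npy')
for u in((47,115),(51,166)):print(wr2w(np.array(u)+[150,30],.074,q[:3],q[3]).round(4))"
```

```text
clock: 30.85
tcp_pos: [0.3709, -0.2614, 0.0691]
orientation: [-0.001, 0.733, 0.681, -0.0]
wrist_force: [-0.4, 0.0, -0.9]
finger_gap: 0.0002
grip_force: 0.0
clk 30.85 at [ 0.3709 -0.2614  0.0691] yaw 1.498 F [-0.4  0.  -0.9] gap 0.0002 to 1.496
[[-1,-0.0004,0.0014,0.0047,0.001],[-1,-0.0004,0.0014,0.0047,0.001],[-1,-0.0004,0.0014,0.0047,0.001]]
[ 0.4269 -0.2306  0.074 ]
[ 0.4222 -0.2878  0.074 ]
```

```bash
python3 -m pendant '[[-1,0,0,0.008,0.002],[-1,0,0.004,0.005,0],[-1,0,0.005,0,0],[-1,0,0.005,0,0],[-1,0,0.005,0,0],[-1,0,0.004,0,0],[-1,0,0.004,0,0],[-1,0,0.004,0,0]]'
```

```text
clock: 31.85
tcp_pos: [0.4031, -0.2647, 0.0588]
orientation: [-0.0, 0.733, 0.68, -0.0]
wrist_force: [0.7, -0.3, 0.3]
finger_gap: 0.0002
grip_force: 0.0
```

```bash
python3 -m pendant '[[-1,0,0.002,0,0],[-1,0,0.002,0,0],[-1,0,0.002,0,0],[-1,0,0.002,0,0],[-1,0,0.003,0,0],[-1,0,0.003,0,0],[-1,0,0.003,0,0],[-1,0,0.003,0,0]]'
python3 -m pendant '[[-1,0,0.004,0,0],[-1,0,0.005,0,0],[-1,0,0.005,0,0],[-1,0,0.006,0,0],[-1,0,0.006,0,0],[-1,0,0.006,0,0],[-1,0,0.006,0,0],[-1,0,0.006,0,0]]'
```

```text
clock: 32.85
tcp_pos: [0.423, -0.2664, 0.0587]
orientation: [0.0, 0.733, 0.68, -0.0]
wrist_force: [-2.2, -1.6, -0.7]
finger_gap: -0.0001
grip_force: 1.3
clock: 33.85
tcp_pos: [0.4671, -0.2695, 0.0588]
orientation: [0.0, 0.733, 0.68, -0.0]
wrist_force: [-2.7, -1.6, 0.0]
finger_gap: -0.0002
grip_force: 1.4
```

```bash
python3 -m pendant '[[-1,0,0.006,0,0],[-1,0,0.006,0,0],[-1,0,0.005,0,0],[-1,0,0.004,0,0],[-1,0,0.003,0,0],[-1,0,0.003,0,0],[-1,0,0.002,0,0],[-1,0,0.002,0,0]]'
python3 -m pendant '[[-1,0,0.002,0,0],[-1,0,0.002,0,0],[-1,0,0.002,0,0],[-1,0,0.001,0,0]]'
```

```text
clock: 34.85
tcp_pos: [0.4961, -0.2717, 0.0588]
orientation: [-0.001, 0.733, 0.68, -0.001]
wrist_force: [-11.5, -2.4, 7.1]
finger_gap: -0.0004
grip_force: 5.6
clock: 35.35
tcp_pos: [0.4963, -0.2717, 0.0588]
orientation: [-0.006, 0.734, 0.679, -0.006]
wrist_force: [-30.4, -3.0, 21.5]
finger_gap: -0.0001
grip_force: 15.7
```

The tray is hard against its stop: 30 N, and no further motion. I'll back off and check.

```bash
python3 -m pendant '[[-1,0,-0.004,0,0],[-1,0,-0.004,0,0],[-1,0,-0.006,0,0],[-1,0,-0.02,0,0],[-1,0,-0.03,0,0],[-1,0,-0.02,-0.03,0],[-1,0,0,-0.06,0],[-1,0,0,-0.06,0]]'
python3 -m pendant '[[-1,0.04,0,-0.05,0],[-1,0.06,0,-0.02,0],[-1,0.06,0,0,0],[-1,0.06,0,0,0],[-1,0,0,0,0],[-1,0,0,0,0]]'
python3 - <<'E'
from h import *
a=snap('top','top2.png');b=snap('scene','scene2.png')
x=cv2.resize(a[110:250,320:460],(400,400),interpolation=cv2.INTER_CUBIC);y=cv2.resize(b[160:310,180:330],(400,400),interpolation=cv2.INTER_CUBIC)
cv2.imwrite('pics/fin.png',np.hstack([x,y])[:,:,::-1])
E
```

```text
clock: 36.35
tcp_pos: [0.4208, -0.2655, 0.2103]
orientation: [0.0, 0.733, 0.68, 0.001]
wrist_force: [1.1, -1.9, -0.5]
finger_gap: -0.0003
grip_force: 0.0
clock: 37.1
tcp_pos: [0.4376, -0.0479, 0.2775]
orientation: [0.0, 0.733, 0.681, 0.0]
wrist_force: [-0.5, 0.2, 0.9]
finger_gap: 0.0001
grip_force: 0.0
```

View pics/fin.png

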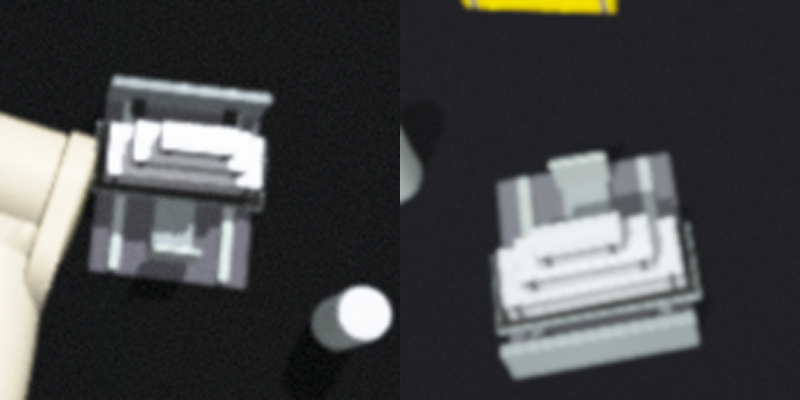

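Both views show the stack upright and nested, with the tray in against the bumpers at the stop. One numeric check of the travel from the tab's top at crop (177,251), then I'll hand in.

Run:
```python
from h import *
print(px2w('top',(320+177*.35-.3,110+251*.35-.3),.074).round(4),px2w('top',(598/3+180-.3,341/3+110-.3),.074).round(4))
```

```text
[ 0.5115 -0.2701  0.074 ] [ 0.4206 -0.2614  0.074 ]
```

The tab moved from x = 0.4206 to 0.5115, a travel of about 91 mm. The tray is fully home.

```bash
python3 -c "
from workcell import env
print(env.hand_in())"
```

```text
the job is handed in; nothing more can be done
None
```

The job is handed in: the three cases are stacked large, medium, small on the tray with nothing overhanging, and the tray is fully home against its stop (about 91 mm of travel), with the flask, can, brush and look-alikes not touched.

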